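# Pack out a short blank on the milling bed and lock the cam clamp

## Robot

A 7-joint arm with a two-finger parallel gripper is mounted at the origin on the work surface. World frame = base frame: x ahead of the robot, y to its left, z up, the work surface at z = 0. Lengths are in mm, angles in rad, forces in N, time in s.
With the tool pointing down it reaches from about 425 to 825 mm from the base axis. Payload 3.6 kg.
Tool frame: the origin (TCP) lies at the very end of the fingers, on their centre line; the grasp point (between the pads) lies 19 mm behind it; z points along the fingers, y is the line along which they close (so a half turn about z gives the same grasp; the last joint's range is limited). The gripper opens to 93 mm and grips with 3 to 60 N. Pads are 15 mm wide; open, the fingers measure 128 mm over their backs; the gripper's body (75 mm by 188 mm) begins 65 mm behind the grasp point.
Start: joints at [-1.181, 0.615, -0.013, 1.423, 0.008, 1.103, -0.04], TCP at [263.108, 594.337, 218.64] pointing down, gripper open.
Joint ranges: [-3.12, 3.12], [-0.3, 2.06], [-1.34, 1.32], [0.26, 2.42], [-1.36, 4.5], [0.01, 1.98], [-2.84, 2.84]. Speed limits (rad/s): [2.79, 2.79, 3.14, 3.14, 3.14, 3.14, 3.14].

## Interface

Orientations are given as a unit quaternion [x, y, z, w].
In Python, from rig import telemetry, cams, hand_in, find_in, spot_point gives the robot as it stands.
- The arm moves only by the tool jog_arm, never from a script. Its argument "moves" is text: rows parted by semicolons, each of 5 numbers parted by spaces: the closure in counts, from 0 (fully open) to 255 (shut), then the shift along the tool's x, y, z in cm, then the turn about the tool's z in degrees. In form: fingers tx ty tz turn; .... A call has 1 to 5 rows; each row shifts and turns the commanded pose from where the row before left it, along the tool's axes as they then stand; what a row does not reach is not made up. A row lasts 1/10 s, in which the tool goes at most 50 mm and 8.59 degrees, less where a joint would pass 70% of its speed; a pose out of reach is approached as far as the arm can. A call with a gripper value outside its range is refused whole. The fingers move at their own pace and stop on an object; the grip force is fixed at half the most. Time passes only in rows, so rows that do not move let the fingers close. It gives the time, the measured TCP pose, the force, the opening and the grip force at its end, in the units of the state.
- telemetry.get_obs(): the state, without advancing time (a new reading comes with each control period).
- cams.capture(name): name is "scene" or "top" or "wrist"; returns a dict with "color" (480x640x3 uint8, blue, green, red), "camera_matrix" (3x3 intrinsics, pixels), "k1" (the pictures are not rectified: a ray, as slopes to the right and down, at radius r is drawn at 1 + k1 r^2 times it, then the intrinsics apply), "R" (3x3) and "t" (3): a world point X has camera coordinates R X + t. Camera axes: x right, y down, z forward; pixel columns grow to the right and rows downward; lengths in mm; the calibration is good to about 2 mm. A picture is of the moment at which its call begins. There is no depth.
- hand_in(): hands the job in; it is judged then, once.
Trained networks look in the newest picture that a camera, given by its name, has taken for a name from the list of things; names that differ only in an ending like _2 or _b are one class to them, and where a whole thing is asked for, a point or a joint stands for the part that bears it (a point fixed in the world has none). Each returns a list of dicts, best first, with "conf" (0 to 1); they miss things now and then, are a little off and sometimes report something else, mostly with a low value. They report only what shows in the picture. A call takes as long as a camera call. They do not tell look-alikes from the thing itself.
- find_in(camera, name): "location" ([x, y, z] in mm, in world coordinates, good to about 4 mm: the middle of the surface that is visible of it).
- spot_point(camera, name): "location" ([x, y, z] in mm, in world coordinates, good to about 4 mm: a listed point, or the origin of a listed thing).
The state is a dict: "t": time; "joint_positions": joint angles; "joint_velocities": joint speeds; "joint_efforts": joint torques, N m; "position": TCP position; "orientation": TCP orientation; "contact_force": force on the tool from outside, world axes, zero at the start; "wrist_torque": the same for the moment, N m; "finger_gap": finger opening in mm; "grasp_force": force on a finger pad.
Only numpy, scipy, OpenCV 4.12 (cv2) and the standard library are available. Lean on these libraries where they do the work, as an engineer would, in place of code of your own. Each camera call takes 0.05 s, during which the arm holds its last target. There are 200 camera calls.

## Task

The hardwood blank lying against the fence on the milling bed is too short for its cam clamp to reach. Pull from the clip strip the packers that together just fill the gap between the blank and the open clamp's pad, and stand them side by side in it, tabs up and square down on the bed, without forcing them. Then swing the clamp lever all the way round so that the pad grips them tight against the blank, leaving the unused packers in their clips and the spare blanks and other things alone.

Things in the scene. Friction and masses are not known exactly. Their poses are not given: they have to be found in the camera images.
- bed: Aluminium T-slot milling bed, 220 (x) by 256 (y) by 12 mm, fixed to the bench. Origin: centre of underside, z up, top 12 mm above it. The clamping lane runs along y at x = -55 mm; from -y to +y: fixed end fence (30 mm high), the blank against it, the gap, the cam clamp whose pad pushes to -y. Two spare blanks lie on the +x half (x 15 to 85 mm).
- fence_face (a point): Foot of the end fence's inner face, on the bed's top in mid-lane; axes as the bed's. The blank in the lane has its -y end against this face. A rail 14 mm high runs along that blank's -x side.
- pad_face (a point): Clamp pad's front face, mid-width, level with the bed's top; axes as the bed's, -y points into the gap. Steel pad 60 mm wide, 12 thick, its front top edge bevelled back 6 mm from 23 to 29 mm above the bed. Lever open: 148.2 mm from the fence face. Gap = distance along y from here to the near end of the blank in the lane; the right packers (two) leave 2 to 3 mm of play before clamping.
- lever (a joint): Clamp lever angle about the vertical through lever_pivot. 0 = open, along the bed's +y (starts at 0 to 0.2). 1.5 = shut on its stop, turned counter-clockwise from above, nearly along the bed's -x. Needs about 3 N at the knob and stays where left. Drives the pad 4.33 mm per rad to the blank, 6.5 mm in all; the pad is sprung (2.5 N + 2.5 N/mm), pressing a well filled gap with about 11 N.
- lever_pivot (a point): Point on the lever's turning axis at the height of the knob's middle; axes as the bed's. It is 48.8 mm to the bed's +y of the pad face.
- knob (a point): Middle of the upright black cylindrical knob at the lever's end: 22 mm diameter, 40 mm tall, 85 mm from the turning axis. The flat 14 mm wide lever arm's top is 20 mm below this point. Its y axis points along the lever, away from the pivot. Pinch it from above or push it sideways.
- clip_strip: Clip strip fixed to the bench: base 124 (x) by 200 (y) by 10 mm, origin on the underside mid-way along y, four places 48 mm apart along y. In each a packer stands tab up, thickness along y, against a 26 mm high cheek, held by a sprung roller in the notch of its +x end. It comes out straight up with a pull of 5 to 12 N and is clear after 30 mm. Which packer stands where varies; neighbours are at least 18 mm apart.
- blank_a_end (a point): Hardwood blank, 70 (x) by 110 long (y) by 30 mm thick; the point is the centre of its +y end face, 15 mm above its underside, axes as the bed's. Of the three blanks one lies in the lane (at the bed's x = -55 mm), this end facing the pad; the other two are spares at the bed's x = +50 mm and stay put.
- blank_b_end (a point): Hardwood blank, 70 (x) by 105 long (y) by 30 mm thick; the point is the centre of its +y end face, 15 mm above its underside, axes as the bed's. Of the three blanks one lies in the lane (at the bed's x = -55 mm), this end facing the pad; the other two are spares at the bed's x = +50 mm and stay put.
- blank_c_end (a point): Hardwood blank, 70 (x) by 95 long (y) by 30 mm thick; the point is the centre of its +y end face, 15 mm above its underside, axes as the bed's. Of the three blanks one lies in the lane (at the bed's x = -55 mm), this end facing the pad; the other two are spares at the bed's x = +50 mm and stay put.
- packer10_mid (a point): Dark grey plastic packer 10 mm thick (y), 70 long (x), 75 high, 40 g. Point: its centre, 37.5 mm above its underside, z up. Lower 40 mm: full-length plate (1.5 mm notch across each end). Upper 35 mm: centred tab of the same thickness, 48 long (x; the thinner the packer, the longer the tab), 2.5 to 37.5 mm above the point; grip it from above across its 48 mm. Starts upright in the clip strip.
- packer15_mid (a point): Dark grey plastic packer 15 mm thick (y), 70 long (x), 75 high, 55 g. Point: its centre, 37.5 mm above its underside, z up. Lower 40 mm: full-length plate (1.5 mm notch across each end). Upper 35 mm: centred tab of the same thickness, 42 long (x; the thinner the packer, the longer the tab), 2.5 to 37.5 mm above the point; grip it from above across its 42 mm. Starts upright in the clip strip.
- packer20_mid (a point): Dark grey plastic packer 20 mm thick (y), 70 long (x), 75 high, 75 g. Point: its centre, 37.5 mm above its underside, z up. Lower 40 mm: full-length plate (1.5 mm notch across each end). Upper 35 mm: centred tab of the same thickness, 36 long (x; the thinner the packer, the longer the tab), 2.5 to 37.5 mm above the point; grip it from above across its 36 mm. Starts upright in the clip strip.
- packer30_mid (a point): Dark grey plastic packer 30 mm thick (y), 70 long (x), 75 high, 110 g. Point: its centre, 37.5 mm above its underside, z up. Lower 40 mm: full-length plate (1.5 mm notch across each end). Upper 35 mm: centred tab of the same thickness, 30 long (x; the thinner the packer, the longer the tab), 2.5 to 37.5 mm above the point; grip it from above across its 30 mm. Starts upright in the clip strip.
- cup: Red plastic cup, 76 mm across, 95 mm high, standing beyond the work; leave alone. Origin under its centre.
- driver: Screwdriver about 190 mm long lying on the bench; leave alone.
- spool: Filament spool 200 mm across, 60 mm high, lying flat; leave alone. Origin under its centre.
- phone: Black phone, 148 by 72 by 9 mm, lying flat; leave alone.
There are look-alikes about, which are no part of the job. Leave any orange or red look-alike of the part that bears packer10_mid alone. Leave any red look-alike of the part that bears packer20_mid alone.

How it is judged (in metres and radians):
On the way, in this order (a step that is already met when the one before it is completed fails the run):
1. the packers that fill the gap stand side by side in it, down on the bed, with the clamp still open ((((z of packer15_mid in the frame of pad_face between 0.0355 and 0.0405 m and x of packer15_mid in the frame of pad_face between -0.015 and 0.015 m and y of packer15_mid in the frame of pad_face between -0.055 and -0.003 m and angle between packer15_mid's own z axis and vertical below 0.06 rad and angle between the y axis of packer15_mid and the y axis of pad_face, either way round below 0.1 rad) and (z of packer20_mid in the frame of pad_face between 0.0355 and 0.0405 m and x of packer20_mid in the frame of pad_face between -0.015 and 0.015 m and y of packer20_mid in the frame of pad_face between -0.055 and -0.003 m and angle between packer20_mid's own z axis and vertical below 0.06 rad and angle between the y axis of packer20_mid and the y axis of pad_face, either way round below 0.1 rad)) or ((z of packer10_mid in the frame of pad_face between 0.0355 and 0.0405 m and x of packer10_mid in the frame of pad_face between -0.015 and 0.015 m and y of packer10_mid in the frame of pad_face between -0.055 and -0.003 m and angle between packer10_mid's own z axis and vertical below 0.06 rad and angle between the y axis of packer10_mid and the y axis of pad_face, either way round below 0.1 rad) and (z of packer30_mid in the frame of pad_face between 0.0355 and 0.0405 m and x of packer30_mid in the frame of pad_face between -0.015 and 0.015 m and y of packer30_mid in the frame of pad_face between -0.055 and -0.003 m and angle between packer30_mid's own z axis and vertical below 0.06 rad and angle between the y axis of packer30_mid and the y axis of pad_face, either way round below 0.1 rad)) or ((z of packer20_mid in the frame of pad_face between 0.0355 and 0.0405 m and x of packer20_mid in the frame of pad_face between -0.015 and 0.015 m and y of packer20_mid in the frame of pad_face between -0.055 and -0.003 m and angle between packer20_mid's own z axis and vertical below 0.06 rad and angle between the y axis of packer20_mid and the y axis of pad_face, either way round below 0.1 rad) and (z of packer30_mid in the frame of pad_face between 0.0355 and 0.0405 m and x of packer30_mid in the frame of pad_face between -0.015 and 0.015 m and y of packer30_mid in the frame of pad_face between -0.055 and -0.003 m and angle between packer30_mid's own z axis and vertical below 0.06 rad and angle between the y axis of packer30_mid and the y axis of pad_face, either way round below 0.1 rad))) and value of joint lever below 0.5 rad), for 0.2 s.
2. the lever is swung shut and the pad presses the packers against the blank (value of joint lever above 1.35 rad and contact force between any of packer10, packer15, packer20, packer30 and pad above 4 N and (contact force between any of packer10, packer15, packer20, packer30 and blank_a above 4 N or contact force between any of packer10, packer15, packer20, packer30 and blank_b above 4 N or contact force between any of packer10, packer15, packer20, packer30 and blank_c above 4 N)), for 0.2 s.
At the end, for the whole second after the job is handed in: Lever at 1.35 rad or more; chosen packers stand in the gap on the bed (2.5 mm), upright (0.06 rad), square (0.1 rad), within 15 mm of mid-lane, pressed over 4 N by the pad and on the blank; other packers still in their clips (8 mm), all blanks in place (6 mm), packers at rest (all of step 2 and ((z of packer10_mid in the frame of pad_face between 0.0355 and 0.0405 m and x of packer10_mid in the frame of pad_face between -0.015 and 0.015 m and y of packer10_mid in the frame of pad_face between -0.055 and -0.003 m and angle between packer10_mid's own z axis and vertical below 0.06 rad and angle between the y axis of packer10_mid and the y axis of pad_face, either way round below 0.1 rad) or distance of packer10_mid from where it was at the start of the episode below 0.008 m) and ((z of packer15_mid in the frame of pad_face between 0.0355 and 0.0405 m and x of packer15_mid in the frame of pad_face between -0.015 and 0.015 m and y of packer15_mid in the frame of pad_face between -0.055 and -0.003 m and angle between packer15_mid's own z axis and vertical below 0.06 rad and angle between the y axis of packer15_mid and the y axis of pad_face, either way round below 0.1 rad) or distance of packer15_mid from where it was at the start of the episode below 0.008 m) and ((z of packer20_mid in the frame of pad_face between 0.0355 and 0.0405 m and x of packer20_mid in the frame of pad_face between -0.015 and 0.015 m and y of packer20_mid in the frame of pad_face between -0.055 and -0.003 m and angle between packer20_mid's own z axis and vertical below 0.06 rad and angle between the y axis of packer20_mid and the y axis of pad_face, either way round below 0.1 rad) or distance of packer20_mid from where it was at the start of the episode below 0.008 m) and ((z of packer30_mid in the frame of pad_face between 0.0355 and 0.0405 m and x of packer30_mid in the frame of pad_face between -0.015 and 0.015 m and y of packer30_mid in the frame of pad_face between -0.055 and -0.003 m and angle between packer30_mid's own z axis and vertical below 0.06 rad and angle between the y axis of packer30_mid and the y axis of pad_face, either way round below 0.1 rad) or distance of packer30_mid from where it was at the start of the episode below 0.008 m) and (((z of packer15_mid in the frame of pad_face between 0.0355 and 0.0405 m and x of packer15_mid in the frame of pad_face between -0.015 and 0.015 m and y of packer15_mid in the frame of pad_face between -0.055 and -0.003 m and angle between packer15_mid's own z axis and vertical below 0.06 rad and angle between the y axis of packer15_mid and the y axis of pad_face, either way round below 0.1 rad) and (z of packer20_mid in the frame of pad_face between 0.0355 and 0.0405 m and x of packer20_mid in the frame of pad_face between -0.015 and 0.015 m and y of packer20_mid in the frame of pad_face between -0.055 and -0.003 m and angle between packer20_mid's own z axis and vertical below 0.06 rad and angle between the y axis of packer20_mid and the y axis of pad_face, either way round below 0.1 rad)) or ((z of packer10_mid in the frame of pad_face between 0.0355 and 0.0405 m and x of packer10_mid in the frame of pad_face between -0.015 and 0.015 m and y of packer10_mid in the frame of pad_face between -0.055 and -0.003 m and angle between packer10_mid's own z axis and vertical below 0.06 rad and angle between the y axis of packer10_mid and the y axis of pad_face, either way round below 0.1 rad) and (z of packer30_mid in the frame of pad_face between 0.0355 and 0.0405 m and x of packer30_mid in the frame of pad_face between -0.015 and 0.015 m and y of packer30_mid in the frame of pad_face between -0.055 and -0.003 m and angle between packer30_mid's own z axis and vertical below 0.06 rad and angle between the y axis of packer30_mid and the y axis of pad_face, either way round below 0.1 rad)) or ((z of packer20_mid in the frame of pad_face between 0.0355 and 0.0405 m and x of packer20_mid in the frame of pad_face between -0.015 and 0.015 m and y of packer20_mid in the frame of pad_face between -0.055 and -0.003 m and angle between packer20_mid's own z axis and vertical below 0.06 rad and angle between the y axis of packer20_mid and the y axis of pad_face, either way round below 0.1 rad) and (z of packer30_mid in the frame of pad_face between 0.0355 and 0.0405 m and x of packer30_mid in the frame of pad_face between -0.015 and 0.015 m and y of packer30_mid in the frame of pad_face between -0.055 and -0.003 m and angle between packer30_mid's own z axis and vertical below 0.06 rad and angle between the y axis of packer30_mid and the y axis of pad_face, either way round below 0.1 rad))) and distance of each of blank_a_end, blank_b_end, blank_c_end from where it was at the start of the episode below 0.006 m and linear speed of each of packer10, packer15, packer20, packer30 below 0.02 m/s); the robot touches nothing.
It fails at once if a packer is forced: wedged against the clamp pad or a blank with more than 40 N, or rammed on the bed with more than 80 N (contact force between any of packer10, packer15, packer20, packer30 and pad above 40 N or contact force between any of packer10, packer15, packer20, packer30 and blank_a above 40 N or contact force between any of packer10, packer15, packer20, packer30 and blank_b above 40 N or contact force between any of packer10, packer15, packer20, packer30 and blank_c above 40 N or contact force between any of packer10, packer15, packer20, packer30 and bed above 80 N).
It fails at once if a spare blank or the clamped blank is pushed more than 15 mm out of its place (distance of any of blank_a_end, blank_b_end, blank_c_end from where it was at the start of the episode above 0.015 m).
It fails at once if the cup, screwdriver, spool or phone is moved more than 30 mm (distance of any of cup, driver, spool, phone from where it was at the start of the episode above 0.03 m).
It also fails if it takes over 72 s, if anything falls off the work surface, if the arm or the gripper's body presses on something with over 40 N, if the wrist force passes 120 N, or if a joint passes its speed limit or range.

## Working session

There is one attempt and no reset: what is moved stays moved. The work goes in short steps, Python scripts to look and compute and a tool call to move; the robot and the scene stay as the last step left them, time stands still between calls to the robot, and variables do not carry over. Pictures are saved under pics/ and viewed, at most 10 in all, crops included, and the job is handed in when it is done.

Besides the shell and the picture viewer there is one more tool, called after "Call:" in YAML: its name, and indented under it one key for each argument. jog_arm: Moves the arm, as the interface text tells. Its arguments: {"type":"object","properties":{"moves":{"type":"string"}},"required":["moves"]}

```bash
mkdir -p pics; cat > h.py <<'E'
import sys; sys.path.insert(0,'.')
import numpy as np, cv2
from rig import telemetry, cams, hand_in, find_in, spot_point
from scipy.spatial.transform import Rotation as Ro
def ray(c,u,v):
    K=c["camera_matrix"];d=np.array([[[float(u),float(v)]]])
    n=cv2.undistortPoints(d,np.array(K),np.array([c["k1"],0,0,0.]))[0,0]
    R=np.array(c["R"]);t=np.array(c["t"])
    return -R.T@t, R.T@np.array([n[0],n[1],1])
def onz(c,u,v,z):
    o,d=ray(c,u,v); return o+d*(z-o[2])/d[2]
def proj(c,X):
    p=cv2.projectPoints(np.array([X],float),cv2.Rodrigues(np.array(c["R"]))[0],np.array(c["t"],float),np.array(c["camera_matrix"]),np.array([c["k1"],0,0,0.]))[0]
    return p[0,0]
E
python3 - <<'E'
from h import *
o=telemetry.get_obs();print(o['t'],o['position'],o['orientation'])
print(Ro.from_quat(o['orientation']).as_matrix().round(3))
for n in("top","scene"):
    c=cams.capture(n);cv2.imwrite(f"pics/{n}1.png",c["color"]);print(n,(-np.array(c["R"]).T@np.array(c["t"])).round())
    for k in "bed fence_face pad_face lever_pivot knob clip_strip blank_a_end blank_b_end blank_c_end packer10_mid packer15_mid packer20_mid packer30_mid".split():
        print(k,[(np.round(r['location'],0).tolist(),round(r['conf'],2)) for r in spot_point(n,k)[:3]])
E
```

```text
0.0 [262.82392947 593.64159615 217.50799081] [ 2.06834477e-01  9.78375141e-01 -1.24052333e-03 -2.09907408e-04]
[[-0.914  0.405 -0.001]
 [ 0.405  0.914 -0.002]
 [-0.    -0.003 -1.   ]]
top [ 343.  -14. 1533.]
bed [([612.0, -166.0, -3.0], 0.79)]
fence_face [([576.0, -277.0, 15.0], 0.88), ([667.0, -180.0, 30.0], 0.38)]
pad_face [([559.0, -132.0, 16.0], 0.4)]
lever_pivot [([552.0, -79.0, 68.0], 0.92), ([515.0, 123.0, 49.0], 0.56), ([517.0, 204.0, -1.0], 0.34)]
knob [([528.0, 2.0, 72.0], 0.85)]
clip_strip [([517.0, 203.0, 2.0], 0.76)]
blank_a_end [([555.0, -166.0, 26.0], 0.72)]
blank_b_end [([648.0, -42.0, 23.0], 0.67)]
blank_c_end [([669.0, -180.0, 24.0], 0.91)]
packer10_mid [([383.0, 226.0, 37.0], 0.59), ([415.0, 39.0, 38.0], 0.55), ([509.0, 170.0, 44.0], 0.48)]
packer15_mid [([516.0, 118.0, 48.0], 0.72)]
packer20_mid [([694.0, 261.0, 36.0], 0.74), ([515.0, 221.0, 42.0], 0.59), ([557.0, -164.0, 27.0], 0.29)]
packer30_mid [([518.0, 271.0, 47.0], 0.92)]
scene [1291. -303.  780.]
bed [([612.0, -160.0, 1.0], 0.94)]
fence_face [([572.0, -274.0, 14.0], 0.65), ([574.0, -503.0, -3.0], 0.61), ([610.0, -163.0, 0.0], 0.18)]
pad_face [([556.0, -126.0, 14.0], 0.76)]
lever_pivot [([549.0, -77.0, 65.0], 0.78), ([524.0, 1.0, 68.0], 0.28)]
knob [([525.0, 1.0, 72.0], 0.79)]
clip_strip [([517.0, 202.0, -0.0], 0.87)]
blank_a_end [([645.0, -47.0, 28.0], 0.39)]
blank_b_end [([646.0, -46.0, 29.0], 0.71), ([335.0, -456.0, -2.0], 0.39)]
blank_c_end [([670.0, -183.0, 25.0], 0.86)]
packer10_mid [([416.0, 37.0, 37.0], 0.9), ([383.0, 226.0, 38.0], 0.86), ([517.0, 168.0, 47.0], 0.58)]
packer15_mid [([513.0, 124.0, 49.0], 0.86)]
packer20_mid [([510.0, 220.0, 49.0], 0.62), ([514.0, 120.0, 46.0], 0.27)]
packer30_mid [([515.0, 273.0, 47.0], 0.83), ([524.0, 2.0, 70.0], 0.5), ([573.0, -273.0, 16.0], 0.26)]
```

View pics/top1.png

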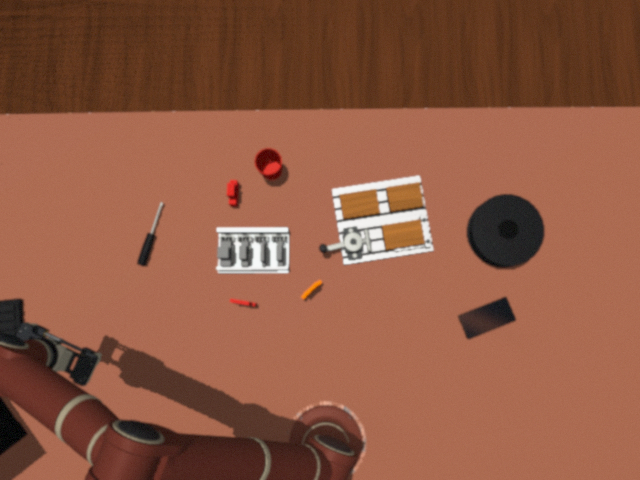

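View pics/scene1.png

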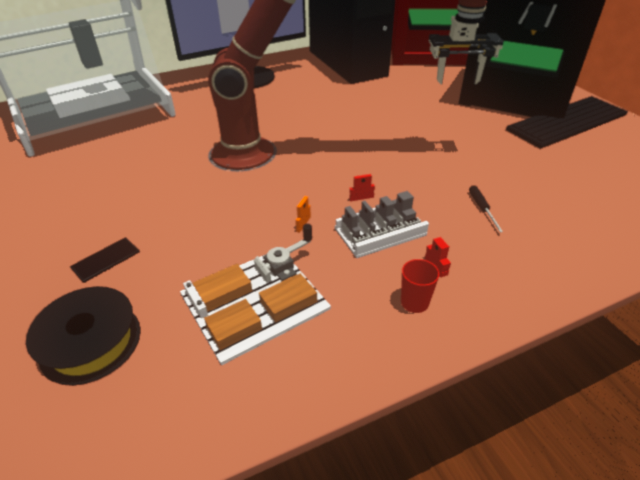

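```bash
cat >> h.py <<'E'
def plan(xyz,ydeg,n,f=0,obs=None):
    o=telemetry.get_obs() if obs is None else obs
    R=Ro.from_quat(o['orientation']).as_matrix();p=np.array(o['position'])
    cur=np.degrees(np.arctan2(R[1,1],R[0,1])); turn=(cur-ydeg+90)%180-90
    d=(np.array(xyz,float)-p)/n
    rows=[]
    for i in range(n):
        l=R.T@d/10
        rows.append(f"{f} {l[0]:.2f} {l[1]:.2f} {l[2]:.2f} {turn/n:.2f}")
        R=R@Ro.from_euler('z',turn/n,degrees=True).as_matrix()
    for i in range(0,n,5): print("; ".join(rows[i:i+5]))
def st():
    o=telemetry.get_obs();R=Ro.from_quat(o['orientation']).as_matrix()
    print("t",round(o['t'],2),"pos",np.round(o['position'],1),"yaw",round(np.degrees(np.arctan2(R[1,1],R[0,1])),2),"tilt",R[:2,2].round(4),"gap",round(o['finger_gap'],1),"F",np.round(o['contact_force'],1),"grip",o['grasp_force'])
E
python3 -c "
from h import *
plan([500,195,270],0,10)"
```

```text
0 -3.78 -2.69 -0.51 6.61; 0 -4.07 -2.24 -0.51 6.61; 0 -4.30 -1.76 -0.51 6.61; 0 -4.47 -1.25 -0.51 6.61; 0 -4.59 -0.73 -0.51 6.61
0 -4.64 -0.19 -0.51 6.61; 0 -4.63 0.34 -0.51 6.61; 0 -4.56 0.87 -0.51 6.61; 0 -4.43 1.39 -0.51 6.61; 0 -4.24 1.89 -0.51 6.61
```

Call:
jog_arm:
  moves: "0 -3.8 -2.7 -0.5 6.6; 0 -4.1 -2.2 -0.5 6.6; 0 -4.3 -1.8 -0.5 6.6; 0 -4.5 -1.2 -0.5 6.6; 0 -4.6 -0.7 -0.5 6.6"

```text
t: 1.9
position: [383.6, 393.0, 244.1]
orientation: [0.478, 0.878, 0.0, 0.0]
contact_force: [0.5, 0.2, 0.1]
finger_gap: 92.9
grasp_force: 0.0
```

Call:
jog_arm:
  moves: "0 -4.6 -0.2 -0.5 6.6; 0 -4.6 0.3 -0.5 6.6; 0 -4.6 0.9 -0.5 6.6; 0 -4.4 1.4 -0.5 6.6; 0 -4.2 1.9 -0.5 6.6"

```text
t: 2.4
position: [501.9, 194.3, 269.2]
orientation: [0.708, 0.706, 0.0, 0.0]
contact_force: [0.5, 0.6, 0.2]
finger_gap: 92.6
grasp_force: 0.0
```

Call:
jog_arm:
  moves: "0 0 0 0 0; 0 0 0 0 0"

```text
t: 2.6
position: [501.7, 194.9, 268.9]
orientation: [0.707, 0.707, 0.0, 0.0]
contact_force: [0.1, 0.0, 0.1]
finger_gap: 92.7
grasp_force: 0.0
```

```bash
python3 - <<'E'
from h import *
st()
n="wrist";c=cams.capture(n);cv2.imwrite("pics/w1.png",c["color"]);print((-np.array(c["R"]).T@np.array(c["t"])).round(1));print(np.array(c["R"]).round(3))
for k in "clip_strip packer10_mid packer15_mid packer20_mid packer30_mid".split():
    print(k,[(np.round(r['location'],0).tolist(),round(r['conf'],2)) for r in spot_point(n,k)[:3]],[(np.round(r['location'],0).tolist(),round(r['conf'],2)) for r in find_in(n,k)[:3]])
E
```

```text
t 2.6 pos [501.7 194.9 268.9] yaw -0.02 tilt [0.0004 0.0003] gap 92.7 F [0.1 0.  0.1] grip 0.0
[501.  263.  435.3]
[[ 1.    -0.001  0.001]
 [-0.001 -0.969  0.249]
 [ 0.    -0.249 -0.969]]
clip_strip [([516.0, 199.0, 6.0], 0.79), ([516.0, 219.0, 41.0], 0.58)] [([553.0, 210.0, 23.0], 0.86)]
packer10_mid [([384.0, 231.0, 40.0], 0.78), ([514.0, 170.0, 50.0], 0.56)] [([385.0, 231.0, 49.0], 0.85), ([514.0, 172.0, 65.0], 0.7), ([408.0, 56.0, 28.0], 0.64)]
packer15_mid [([514.0, 123.0, 50.0], 0.62)] [([514.0, 129.0, 53.0], 0.95)]
packer20_mid [([694.0, 255.0, 39.0], 0.7), ([516.0, 220.0, 45.0], 0.67)] [([672.0, 262.0, 70.0], 0.82), ([514.0, 223.0, 73.0], 0.73)]
packer30_mid [] [([574.0, -48.0, 11.0], 0.7), ([515.0, 222.0, 71.0], 0.24)]
```

View pics/w1.png

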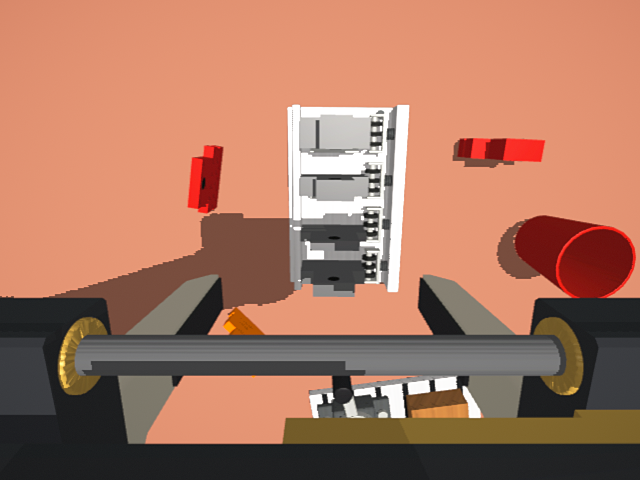

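```bash
python3 -c "
from h import *
plan([575,-180,270],6.7,8)"
```

```text
0 -4.71 0.91 -0.02 -0.82; 0 -4.72 0.84 -0.02 -0.82; 0 -4.73 0.78 -0.02 -0.82; 0 -4.74 0.71 -0.02 -0.82; 0 -4.75 0.64 -0.02 -0.82
0 -4.76 0.57 -0.02 -0.82; 0 -4.77 0.51 -0.02 -0.82; 0 -4.77 0.44 -0.02 -0.82
```

Call:
jog_arm:
  moves: "0 -4.7 0.9 0 -0.8; 0 -4.7 0.8 0 -0.8; 0 -4.7 0.8 0 -0.8; 0 -4.7 0.7 0 -0.8; 0 -4.7 0.6 0 -0.8"

```text
t: 3.65
position: [546.5, -39.6, 268.8]
orientation: [0.681, 0.732, 0.0, 0.0]
contact_force: [0.3, 0.5, -0.2]
finger_gap: 93.1
grasp_force: 0.0
```

Call:
jog_arm:
  moves: "0 -4.8 0.6 0 -0.8; 0 -4.8 0.5 0 -0.9; 0 -4.8 0.4 0 -1; 0 0 0 0 0; 0 0 0 0 0"

```text
t: 4.15
position: [573.2, -181.6, 268.3]
orientation: [0.665, 0.747, -0.0, -0.0]
contact_force: [0.0, 0.4, -0.1]
finger_gap: 93.0
grasp_force: 0.0
```

```bash
python3 - <<'E'
from h import *
st()
n="wrist";c=cams.capture(n);cv2.imwrite("pics/w2.png",c["color"]);np.save("w2.npy",c,allow_pickle=True);print((-np.array(c["R"]).T@np.array(c["t"])).round(1))
for k in "bed fence_face pad_face lever_pivot knob blank_a_end blank_b_end blank_c_end".split():
    print(k,[(np.round(r['location'],0).tolist(),round(r['conf'],2)) for r in spot_point(n,k)[:3]])
E
```

```text
t 4.15 pos [ 573.2 -181.6  268.3] yaw 6.63 tilt [-0.0007 -0.    ] gap 93.0 F [ 0.   0.4 -0.1] grip 0.0
[ 564.7 -113.9  434.7]
bed [([614.0, -165.0, -2.0], 0.62)]
fence_face [([573.0, -276.0, 10.0], 0.74)]
pad_face [([558.0, -131.0, 13.0], 0.57)]
lever_pivot [([646.0, -48.0, 28.0], 0.72), ([546.0, -78.0, 67.0], 0.7)]
knob []
blank_a_end [([559.0, -163.0, 31.0], 0.78)]
blank_b_end [([647.0, -48.0, 27.0], 0.91)]
blank_c_end [([668.0, -185.0, 28.0], 0.9)]
```

View pics/w2.png

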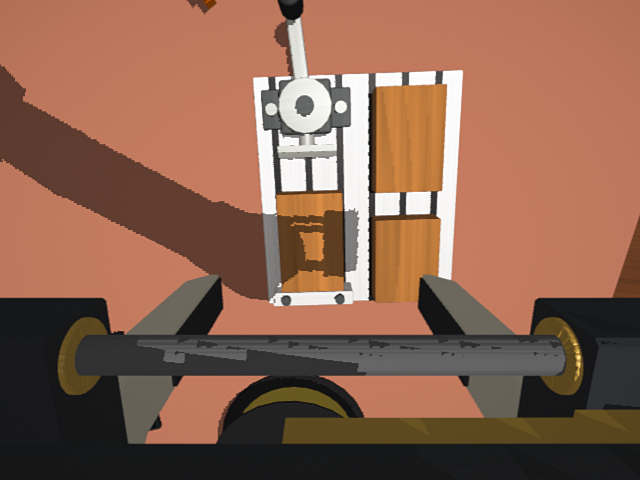

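```bash
python3 - <<'E'
from h import *
c=np.load("w2.npy",allow_pickle=True).item();im=c["color"]
for col,r in((290,(140,305)),(332,(140,305)),(390,(75,225)),(425,(75,225)),(390,(210,306))):
    h=[tuple(im[i,col]) for i in range(*r)]
    e=[(i+r[0]+1,int(abs(np.diff(np.array(h,int),axis=0)[i]).sum())) for i in range(len(h)-1) if abs(np.diff(np.array(h,int),axis=0)[i]).sum()>60]
    print(col,e)
for p,z in(((310,192),42),((310,292),42),((410,84.5),42),((410,191.5),42),((407,217),42),((407,301),42),((278,230),42),((344,230),42),((310,192),12),((307,158),35),((307,158),12),((307,148),41)):
    print(p,z,onz(c,*p,z).round(1))
E
python3 - <<'E'
import cv2
im=cv2.imread('pics/w2.png')[60:310,240:470]
cv2.imwrite('pics/w2c.png',cv2.resize(im,None,fx=2.4,fy=2.4,interpolation=cv2.INTER_NEAREST))
E
```

```text
290 [(145, 216), (146, 128), (152, 213), (158, 70), (160, 359), (191, 316), (192, 264), (195, 150), (216, 80), (217, 112), (225, 95), (226, 99), (278, 95), (280, 68), (292, 101), (293, 382), (296, 93), (297, 195), (298, 118), (299, 67), (302, 188), (304, 143)]
332 [(144, 103), (145, 66), (151, 195), (157, 317), (190, 402), (191, 142), (193, 146), (210, 184), (276, 182), (291, 148), (292, 279), (304, 206)]
390 [(86, 251), (87, 76), (192, 86), (193, 334), (215, 407), (216, 209), (220, 163)]
425 [(84, 122), (85, 233), (191, 99), (192, 360), (214, 397), (215, 205), (219, 161)]
390 [(215, 407), (216, 209), (220, 163), (303, 78)]
(310, 192) 42 [ 559.8 -164.3   42. ]
(310, 292) 42 [ 571.9 -275.7   42. ]
(410, 84.5) 42 [645.5 -48.6  42. ]
(410, 191.5) 42 [ 663.7 -151.8   42. ]
(407, 217) 42 [ 665.2 -178.9   42. ]
(407, 301) 42 [ 681.8 -274.    42. ]
(278, 230) 42 [ 530.1 -208.8   42. ]
(344, 230) 42 [ 600.5 -200.7   42. ]
(310, 192) 12 [ 559.4 -168.2   12. ]
(307, 158) 35 [ 552.8 -130.3   35. ]
(307, 158) 12 [ 552.1 -131.3   12. ]
(307, 148) 41 [ 551.9 -120.2   41. ]
```

View pics/w2c.png

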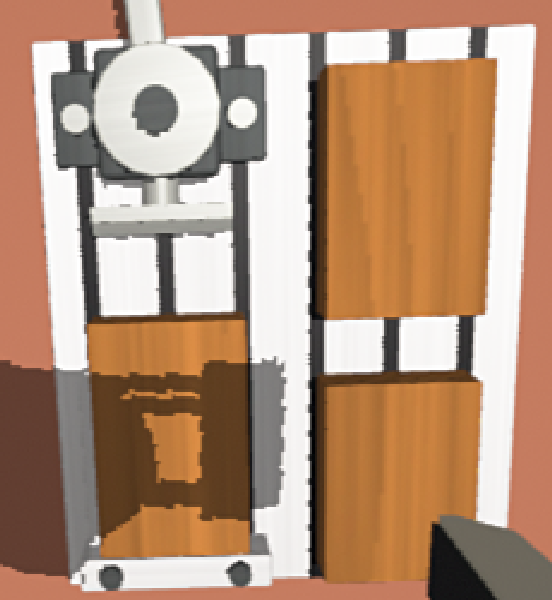

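```bash
python3 - <<'E'
from h import *
c=np.load("w2.npy",allow_pickle=True).item();g=c["color"].astype(int)
def hor(c0,c1,r0,r1,z):
    P=[]
    for u in range(c0,c1):
        d=abs(np.diff(g[r0:r1,u],axis=0)).sum(1);i=d.argmax();P.append(onz(c,u+.5,r0+i+1,z)[:2])
    P=np.array(P);k=np.polyfit(P[:,0],P[:,1],1)
    r=P[:,1]-np.polyval(k,P[:,0]);P=P[abs(r)<1.5];k=np.polyfit(P[:,0],P[:,1],1)
    m=P[:,0].mean();print("hor",np.degrees(np.arctan(k[0])).round(2),m.round(1),np.polyval(k,m).round(1),"x560:",np.polyval(k,560).round(1),len(P))
def ver(r0,r1,c0,c1,z):
    P=[]
    for v in range(r0,r1):
        d=abs(np.diff(g[v,c0:c1],axis=0)).sum(1);i=d.argmax();P.append(onz(c,c0+i+1,v+.5,z)[:2])
    P=np.array(P);k=np.polyfit(P[:,1],P[:,0],1)
    r=P[:,0]-np.polyval(k,P[:,1]);P=P[abs(r)<1.5];k=np.polyfit(P[:,1],P[:,0],1)
    m=P[:,1].mean();print("ver",np.degrees(-np.arctan(k[0])).round(2),np.polyval(k,m).round(1),m.round(1),"y-148:",np.polyval(k,-148).round(1),len(P))
hor(284,336,187,193,12);hor(379,440,80,91,42);hor(379,436,211,219,12)
hor(284,335,154,162,35);hor(379,440,188,196,42)
ver(85,185,436,452,42);ver(130,260,452,466,12);ver(100,250,248,276,12);ver(230,285,338,350,42);ver(160,190,335,350,12)
E
```

```text
hor 8.4 559.2 -166.6 x560: -166.5 52
hor 8.36 644.7 -49.5 x560: -61.9 60
hor 8.07 672.4 -181.0 x560: -196.9 56
hor 9.31 554.7 -130.4 x560: -129.5 47
hor 8.51 662.9 -152.6 x560: -168.0 60
ver 8.52 688.8 -92.0 y-148: 697.1 100
ver 8.57 723.7 -153.6 y-148: 722.8 130Traceback (most recent call last):
  File "<stdin>", line 19, in <module>
  File "<stdin>", line 15, in ver
    raise TypeError("expected non-empty vector for x")
TypeError: expected non-empty vector for x
```

```bash
python3 -c "
from h import *
plan([514,219,165],0,10)"
```

```text
0 4.03 -0.11 1.04 0.69; 0 4.02 -0.16 1.04 0.69; 0 4.02 -0.21 1.04 0.69; 0 4.02 -0.26 1.04 0.69; 0 4.01 -0.31 1.04 0.69
0 4.01 -0.36 1.04 0.69; 0 4.01 -0.41 1.04 0.69; 0 4.00 -0.45 1.04 0.69; 0 4.00 -0.50 1.04 0.69; 0 3.99 -0.55 1.04 0.69
```

Call:
jog_arm:
  moves: "0 4 -0.1 1 0.7; 0 4 -0.2 1 0.7; 0 4 -0.2 1 0.7; 0 4 -0.3 1 0.7; 0 4 -0.3 1 0.7"

```text
t: 5.1
position: [543.4, 19.8, 218.5]
orientation: [0.686, 0.727, 0.0, 0.0]
contact_force: [1.5, -0.5, 0.5]
finger_gap: 92.7
grasp_force: 0.0
```

Call:
jog_arm:
  moves: "0 4 -0.4 1 0.7; 0 4 -0.4 1 0.7; 0 4 -0.4 1 0.7; 0 4 -0.5 1.1 0.6; 0 4 -0.5 1.1 0.6"

```text
t: 5.6
position: [514.6, 219.1, 166.6]
orientation: [0.707, 0.707, 0.0, 0.0]
contact_force: [0.4, -0.3, 0.8]
finger_gap: 92.8
grasp_force: 0.0
```

Call:
jog_arm:
  moves: "0 0 0 0 0; 0 0 0 0 0"

```text
t: 5.8
position: [514.5, 218.3, 166.3]
orientation: [0.706, 0.708, -0.0, 0.0]
contact_force: [0.3, -1.1, 0.3]
finger_gap: 93.2
grasp_force: 0.0
```

```bash
python3 - <<'E'
from h import *
st()
n="wrist";c=cams.capture(n);cv2.imwrite("pics/w3.png",c["color"]);np.save("w3.npy",c,allow_pickle=True);print((-np.array(c["R"]).T@np.array(c["t"])).round(1))
for k in "clip_strip packer10_mid packer15_mid packer20_mid packer30_mid".split():
    print(k,[(np.round(r['location'],0).tolist(),round(r['conf'],2)) for r in spot_point(n,k)[:3]])
E
```

```text
t 5.8 pos [514.5 218.3 166.3] yaw 0.21 tilt [-0.0005 -0.0006] gap 93.2 F [ 0.3 -1.1  0.3] grip 0.0
[513.6 286.6 332.6]
clip_strip []
packer10_mid [([384.0, 231.0, 38.0], 0.96), ([512.0, 172.0, 48.0], 0.88), ([418.0, 35.0, 41.0], 0.76)]
packer15_mid [([518.0, 125.0, 50.0], 0.82), ([516.0, 170.0, 51.0], 0.65)]
packer20_mid [([694.0, 257.0, 40.0], 0.91), ([515.0, 220.0, 46.0], 0.64)]
packer30_mid []
```

View pics/w3.png

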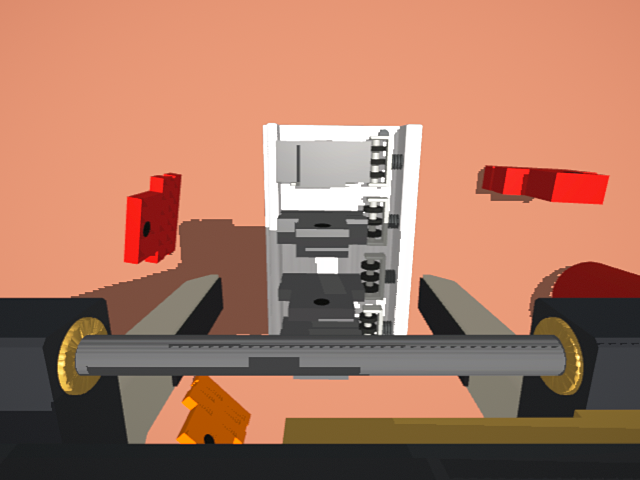

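```bash
python3 - <<'E'
from h import *
c=np.load("w3.npy",allow_pickle=True).item();im=c["color"]
for n,y,t,w in(("30",271,30,30),("20",220,20,36),("10",170,10,48),("15",121,15,42)):
    print(n,[proj(c,[515+s*w/2,y+q*t/2,85]).round().tolist() for q in(1,-1) for s in(-1,1)],"plate",[proj(c,[515+s*35,y+q*t/2,50]).round().tolist() for q in(1,-1) for s in(-1,1)])
cr=cv2.resize(im[110:340,255:430],None,fx=3.4,fy=2.6,interpolation=cv2.INTER_NEAREST);cv2.imwrite("pics/w3c.png",cr)
E
```

```text
30 [[299.0, 144.0], [346.0, 144.0], [299.0, 191.0], [345.0, 191.0]] plate [[274.0, 144.0], [370.0, 144.0], [275.0, 185.0], [369.0, 185.0]]
20 [[295.0, 229.0], [349.0, 229.0], [296.0, 257.0], [348.0, 258.0]] plate [[276.0, 219.0], [367.0, 219.0], [277.0, 244.0], [367.0, 244.0]]
10 [[288.0, 304.0], [355.0, 305.0], [288.0, 317.0], [355.0, 317.0]] plate [[278.0, 286.0], [365.0, 286.0], [278.0, 298.0], [365.0, 298.0]]
15 [[293.0, 362.0], [350.0, 362.0], [293.0, 380.0], [349.0, 380.0]] plate [[279.0, 338.0], [363.0, 339.0], [280.0, 354.0], [363.0, 355.0]]
```

View pics/w3c.png

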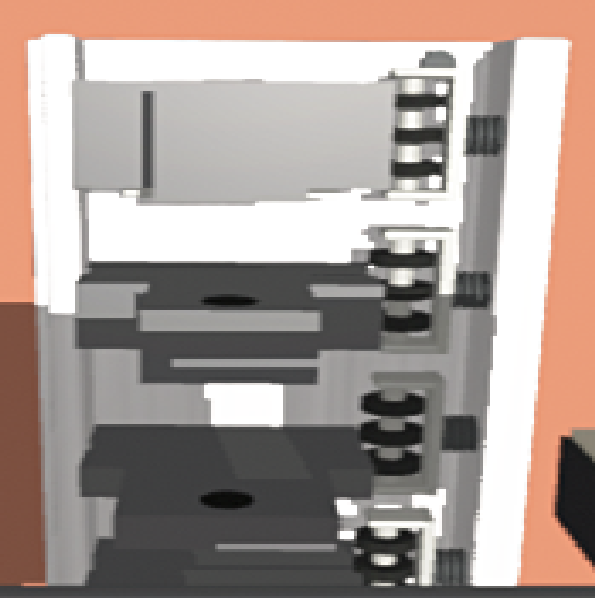

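Call:
jog_arm:
  moves: "0 0.17 0.05 3 -0.2; 0 0 0 3 0; 0 0 0 2.5 0; 0 0 0 1.5 0; 0 0 0 0.8 0"

```text
t: 6.6
position: [515.1, 217.8, 57.4]
orientation: [0.706, 0.708, -0.001, -0.0]
contact_force: [-0.2, 0.1, 0.4]
finger_gap: 93.1
grasp_force: 0.0
```

Call:
jog_arm:
  moves: "255 0 0 0 0; 255 0 0 0 0; 255 0 0 0 0; 255 0 0 0 0; 255 0 0 0 0"

```text
t: 7.1
position: [515.8, 219.1, 59.3]
orientation: [0.706, 0.708, 0.001, 0.0]
contact_force: [0.2, -0.3, -0.1]
finger_gap: 57.5
grasp_force: 0.0
```

Call:
jog_arm:
  moves: "255 0 0 0 0; 255 0 0 0 0; 255 0 0 0 0"

```text
t: 7.4
position: [515.7, 218.9, 58.8]
orientation: [0.706, 0.708, 0.0, 0.0]
contact_force: [0.4, 0.2, 1.3]
finger_gap: 35.7
grasp_force: 30.0
```

Gripped at 36 mm: it is packer 20. Pull it straight up.

Call:
jog_arm:
  moves: "255 0 0 -0.5 0; 255 0 0 -0.7 0; 255 0 0 -1 0; 255 0 0 -1.5 0; 255 0 0 -1.5 0"

```text
t: 7.9
position: [514.8, 218.7, 112.1]
orientation: [0.706, 0.708, -0.001, -0.001]
contact_force: [-0.5, -0.1, -0.9]
finger_gap: 36.1
grasp_force: 30.0
```

Call:
jog_arm:
  moves: "255 0 0 -2 0; 255 0 0 -2 0; 255 0 0 -1.5 0; 255 0 0 0 0"

```text
t: 8.3
position: [516.5, 219.2, 168.9]
orientation: [0.706, 0.708, 0.002, 0.001]
contact_force: [1.1, 0.1, -0.8]
finger_gap: 36.0
grasp_force: 30.0
```

```bash
python3 - <<'E'
from h import *
st()
c=cams.capture("wrist");np.save("w4.npy",c,allow_pickle=True);cv2.imwrite("pics/w4.png",c["color"][:400])
by=np.array([-.147,.989]);E=np.array([558.8,-166.7])
T=E+17*by;print(T); plan([*T,160],8.45,10,255)
E
```

```text
t 8.3 pos [516.5 219.2 168.9] yaw 0.23 tilt [0.004  0.0024] gap 36.0 F [ 1.1  0.1 -0.8] grip 29.96386080980301
[ 556.301 -149.887]
255 -3.69 0.39 0.07 -0.82; 255 -3.70 0.34 0.07 -0.82; 255 -3.70 0.29 0.07 -0.82; 255 -3.70 0.23 0.07 -0.82; 255 -3.71 0.18 0.07 -0.82
255 -3.71 0.13 0.07 -0.82; 255 -3.71 0.07 0.07 -0.82; 255 -3.71 0.02 0.07 -0.82; 255 -3.71 -0.03 0.07 -0.82; 255 -3.71 -0.09 0.07 -0.82
```

View pics/w4.png

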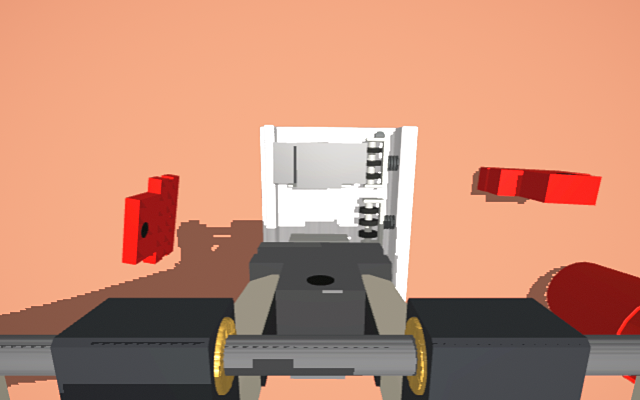

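Call:
jog_arm:
  moves: "255 -3.7 0.4 0.1 -0.8; 255 -3.7 0.3 0.1 -0.8; 255 -3.7 0.3 0.1 -0.8; 255 -3.7 0.2 0.1 -0.8; 255 -3.7 0.2 0.1 -0.8"

```text
t: 8.85
position: [534.1, 33.1, 159.9]
orientation: [0.68, 0.733, -0.001, -0.001]
contact_force: [0.6, 0.0, -0.8]
finger_gap: 35.9
grasp_force: 30.0
```

Call:
jog_arm:
  moves: "255 -3.7 0.1 0.1 -0.8; 255 -3.7 0.1 0.1 -0.8; 255 -3.7 0 0.1 -0.8; 255 -3.7 0 0.1 -0.9; 255 -3.7 -0.1 0.1 -0.9"

```text
t: 9.35
position: [554.1, -150.6, 154.7]
orientation: [0.653, 0.757, -0.0, -0.001]
contact_force: [0.8, -0.8, -1.1]
finger_gap: 35.8
grasp_force: 30.0
```

Call:
jog_arm:
  moves: "255 0 0 0 0; 255 0 0 0 0; 255 0 0 0 0"

```text
t: 9.65
position: [554.7, -147.7, 155.0]
orientation: [0.653, 0.758, 0.0, -0.001]
contact_force: [0.4, 0.4, 0.0]
finger_gap: 35.8
grasp_force: 30.0
```

```bash
python3 - <<'E'
from h import *
st()
c=cams.capture("wrist");np.save("w5.npy",c,allow_pickle=True);cv2.imwrite("pics/w5.png",cv2.resize(c["color"][60:340,180:460],None,fx=2,fy=2))
plan([556.3,-149.9,100],8.45,3,255)
E
```

```text
t 9.65 pos [ 554.7 -147.7  155. ] yaw 8.53 tilt [-0.0019  0.0019] gap 35.8 F [0.4 0.4 0. ] grip 29.964106678962708
255 -0.10 0.03 1.84 0.04; 255 -0.10 0.03 1.84 0.04; 255 -0.10 0.03 1.84 0.04
```

View pics/w5.png

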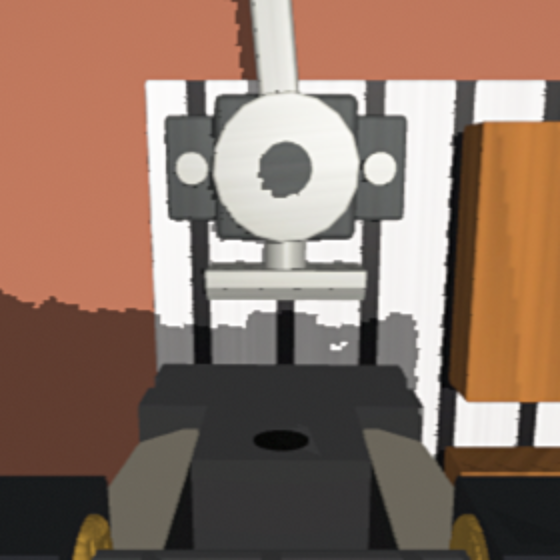

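```bash
python3 - <<'E'
from h import *
c=np.load("w5.npy",allow_pickle=True).item()
by=np.array([-.147,.989]);bx=np.array([.989,.147]);E=np.array([558.8,-166.7])
for u,v,z in((180+280/2,60+365/2,106),(180+153/2,60+365/2,106),(180+405/2,60+366/2,106),(180+285/2,60+299/2,35),(180+207/2,60+298/2,35),(180+364/2,60+298/2,35),(180+195/2,60+460/2,181),(180+368/2,60+460/2,181)):
    P=onz(c,u,v,z)[:2];print(u,v,P.round(1),"lane x,y",((P-E)@bx).round(1),((P-E)@by).round(1))
o=telemetry.get_obs();P=np.array(o['position'])[:2];print("tcp lane",(P-E)@bx,(P-E)@by)
E
```

```text
320.0 242.5 [ 552.2 -136.7] lane x,y -2.1 30.6
256.5 242.5 [ 514.9 -142.3] lane x,y -39.9 30.6
382.5 243.0 [ 588.9 -131.5] lane x,y 35.0 30.4
322.5 209.5 [ 552.8 -128.8] lane x,y -0.3 38.3
283.5 209.0 [ 523.  -132.9] lane x,y -30.4 38.7
362.0 209.0 [ 582.9 -123.9] lane x,y 30.2 38.8
277.5 290.0 [ 535.5 -139.1] lane x,y -19.0 30.7
364.0 290.0 [ 569.7 -134. ] lane x,y 15.6 30.7
tcp lane -0.9542912379711241 19.72889504786724
```

Call:
jog_arm:
  moves: "255 -0.2 0.2 2 0; 255 0 0 2 0; 255 0 0 2 0; 255 0 0 1.5 0; 255 0 0 1 0"

```text
t: 10.2
position: [557.0, -149.1, 69.4]
orientation: [0.652, 0.758, -0.0, -0.001]
contact_force: [0.2, 0.2, -1.1]
finger_gap: 36.1
grasp_force: 30.0
```

Call:
jog_arm:
  moves: "255 0 0 0.5 0; 255 0 0 0.2 0; 255 0 0 0.1 0; 255 0 0 0 0"

```text
t: 10.6
position: [557.9, -151.4, 63.2]
orientation: [0.653, 0.757, 0.0, 0.0]
contact_force: [0.9, 0.8, -0.4]
finger_gap: 35.9
grasp_force: 30.0
```

```bash
cat >> h.py <<'E'
by=np.array([-.147,.989]);bx=np.array([.989,.147]);E0=np.array([558.8,-166.7])
def lane():
    st();o=telemetry.get_obs();P=np.array(o['position'])[:2];F=np.array(o['contact_force'])[:2];print("lane",((P-E0)@bx).round(1),((P-E0)@by).round(1),"F",(F@bx).round(1),(F@by).round(1))
E
python3 -c "
from h import *
lane()"
```

```text
t 10.6 pos [ 557.9 -151.4   63.2] yaw 8.43 tilt [ 0.001  -0.0003] gap 35.9 F [ 0.9  0.8 -0.4] grip 29.963911771774292
lane 1.3 15.3 F 1.0 0.6
```

Call:
jog_arm:
  moves: "255 -0.15 0 0 0; 255 -0.15 0 0 0; 255 -0.1 0 0 0; 255 0 0 0 0"

```text
t: 11.0
position: [558.1, -155.7, 62.8]
orientation: [0.653, 0.757, -0.0, 0.0]
contact_force: [-0.4, 0.0, -1.2]
finger_gap: 35.9
grasp_force: 30.0
```

Call:
jog_arm:
  moves: "255 -0.1 0 0 0; 255 0 0 0 0"

```text
t: 11.2
position: [558.2, -156.4, 62.6]
orientation: [0.653, 0.757, -0.0, 0.0]
contact_force: [0.3, -0.3, -1.1]
finger_gap: 35.6
grasp_force: 30.0
```

Call:
jog_arm:
  moves: "255 -0.1 0 0 0; 255 0 0 0 0"

```text
t: 11.4
position: [558.4, -157.2, 62.6]
orientation: [0.653, 0.757, -0.0, -0.0]
contact_force: [0.3, 0.2, -0.9]
finger_gap: 35.7
grasp_force: 30.0
```

Call:
jog_arm:
  moves: "255 -0.1 0 0 0; 255 0 0 0 0"

```text
t: 11.6
position: [558.5, -157.7, 62.7]
orientation: [0.653, 0.757, 0.0, -0.0]
contact_force: [-0.7, 1.9, -0.4]
finger_gap: 35.5
grasp_force: 30.0
```

Call:
jog_arm:
  moves: "255 -0.1 0 0 0; 255 0 0 0 0"

```text
t: 11.8
position: [558.5, -157.8, 62.6]
orientation: [0.653, 0.757, 0.001, -0.001]
contact_force: [-1.4, 3.1, 1.1]
finger_gap: 35.6
grasp_force: 30.0
```

Call:
jog_arm:
  moves: "255 0.07 0 0 0; 255 0 0 0.1 0; 255 0 0 0 0"

```text
t: 12.1
position: [558.5, -157.8, 61.5]
orientation: [0.653, 0.757, 0.0, -0.0]
contact_force: [-0.2, 2.6, 0.5]
finger_gap: 36.1
grasp_force: 30.0
```

Call:
jog_arm:
  moves: "255 0 0 0.1 0; 255 0 0 0 0"

```text
t: 12.3
position: [558.5, -157.8, 60.7]
orientation: [0.653, 0.757, 0.0, -0.0]
contact_force: [0.3, 4.9, 1.2]
finger_gap: 35.4
grasp_force: 30.0
```

Call:
jog_arm:
  moves: "255 0.05 0 0.05 0; 255 0 0 0 0"

```text
t: 12.5
position: [558.5, -157.8, 60.7]
orientation: [0.653, 0.757, 0.0, -0.0]
contact_force: [-0.2, 4.2, 4.4]
finger_gap: 35.8
grasp_force: 30.0
```

Call:
jog_arm:
  moves: "255 0 0 0.08 0; 255 0 0 0 0"

```text
t: 12.7
position: [558.5, -157.8, 60.7]
orientation: [0.653, 0.757, 0.0, -0.0]
contact_force: [-2.1, 4.0, 10.4]
finger_gap: 35.8
grasp_force: 30.0
```

Call:
jog_arm:
  moves: "0 0 0 0 0; 0 0 0 0 0; 0 0 0 0 0; 0 0 0 0 0; 0 0 0 0 0"

```text
t: 13.2
position: [558.4, -158.5, 59.1]
orientation: [0.653, 0.757, -0.0, 0.0]
contact_force: [-0.2, 0.8, -0.2]
finger_gap: 71.1
grasp_force: 0.0
```

Call:
jog_arm:
  moves: "0 0 0 -1 0; 0 0 0 -2 0; 0 0 0 -4 0; 0 0 0 -4 0; 0 0 0 0 0"

```text
t: 13.7
position: [562.3, -159.8, 175.8]
orientation: [0.653, 0.757, 0.003, 0.006]
contact_force: [0.9, -1.2, 0.3]
finger_gap: 92.8
grasp_force: 0.0
```

```bash
python3 - <<'E'
from h import *
lane()
c=cams.capture("wrist");np.save("w6.npy",c,allow_pickle=True);cv2.imwrite("pics/w6.png",cv2.resize(c["color"][60:340,180:460],None,fx=2,fy=2))
plan([515,121,175],0,8,0)
E
```

```text
t 13.7 pos [ 562.3 -159.8  175.8] yaw 8.41 tilt [ 0.0126 -0.0038] gap 92.8 F [ 0.9 -1.2  0.3] grip 0.0
lane 4.5 6.3 F 0.7 -1.3
0 3.54 -0.05 -0.04 1.05; 0 3.54 -0.12 -0.04 1.05; 0 3.54 -0.18 -0.04 1.05; 0 3.54 -0.25 -0.04 1.05; 0 3.53 -0.31 -0.04 1.05
0 3.52 -0.37 -0.04 1.05; 0 3.52 -0.44 -0.04 1.05; 0 3.51 -0.50 -0.04 1.05
```

View pics/w6.png

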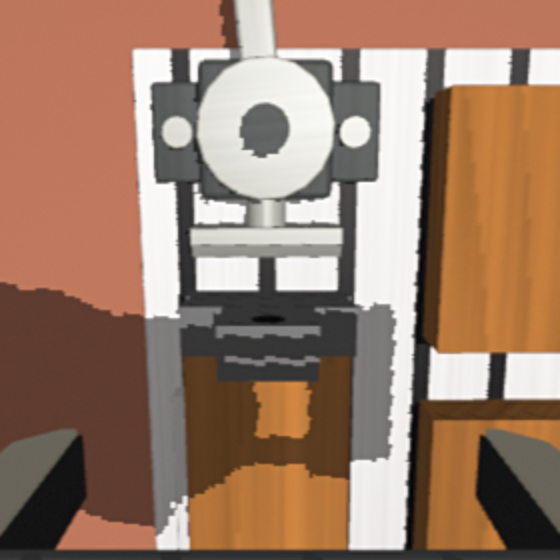

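Call:
jog_arm:
  moves: "0 3.5 0 0 1; 0 3.5 -0.1 0 1; 0 3.5 -0.2 0 1; 0 3.5 -0.2 0 1; 0 3.5 -0.3 0 1.1"

```text
t: 14.25
position: [529.7, 16.5, 168.4]
orientation: [0.687, 0.727, -0.001, -0.001]
contact_force: [1.1, -0.6, 0.7]
finger_gap: 93.1
grasp_force: 0.0
```

Call:
jog_arm:
  moves: "0 3.5 -0.4 0 1.1; 0 3.5 -0.4 0 1.1; 0 3.6 -0.6 0 1.1; 0 0 0 0 0; 0 0 0 0 0"

```text
t: 14.75
position: [511.9, 121.1, 168.5]
orientation: [0.706, 0.708, -0.001, -0.0]
contact_force: [0.2, -0.7, 0.9]
finger_gap: 92.9
grasp_force: 0.0
```

```bash
python3 - <<'E'
from h import *
st()
n="wrist";c=cams.capture(n);np.save("w7.npy",c,allow_pickle=True)
for k in "packer15_mid packer10_mid".split():
    print(k,[(np.round(r['location'],0).tolist(),round(r['conf'],2)) for r in spot_point(n,k)[:3]],[(np.round(r['location'],0).tolist(),round(r['conf'],2)) for r in find_in(n,k)[:2]])
print([proj(c,[515+s*21,121+q*7.5,85]).round().tolist() for q in(1,-1) for s in(-1,1)])
g=c["color"].astype(int)
def edges(a,lo,t=25):
    d=abs(np.diff(a,axis=0)).sum(1);return [(lo+i+1,int(d[i])) for i in range(len(d)) if d[i]>t]
for u in(302,308,314,330,338): print(u,edges(g[170:300,u],170))
for v in range(215,275,6): print(v,edges(g[v,260:385],260))
E
```

```text
t 14.75 pos [511.9 121.1 168.5] yaw 0.17 tilt [-0.002  -0.0009] gap 92.9 F [ 0.2 -0.7  0.9] grip 0.0
packer15_mid [] [([516.0, 129.0, 70.0], 0.67)]
packer10_mid [([386.0, 227.0, 40.0], 0.85), ([420.0, 37.0, 39.0], 0.72), ([517.0, 170.0, 48.0], 0.7)] [([514.0, 172.0, 84.0], 0.76), ([388.0, 229.0, 48.0], 0.69)]
[[295.0, 234.0], [357.0, 235.0], [296.0, 255.0], [356.0, 256.0]]
302 [(185, 42), (186, 26), (187, 48), (188, 361), (213, 91), (214, 388), (215, 125), (233, 111), (234, 96), (235, 171), (236, 40), (254, 26), (255, 30), (297, 178)]
308 [(185, 44), (186, 30), (187, 50), (188, 360), (213, 90), (214, 389), (215, 125), (233, 67), (234, 144), (235, 173), (236, 39), (246, 182), (249, 176), (250, 37), (255, 42), (291, 179)]
314 [(185, 42), (186, 35), (187, 50), (188, 357), (213, 92), (214, 385), (215, 125), (233, 67), (234, 148), (235, 174), (236, 42), (246, 179), (249, 172), (250, 38), (254, 41), (255, 126), (256, 92), (258, 185), (259, 40), (289, 189)]
330 [(185, 43), (186, 36), (187, 53), (188, 358), (213, 29), (214, 437), (215, 195), (228, 53), (229, 61), (231, 66), (232, 74), (233, 
[... 878 characters left out ...]
46), (293, 62), (294, 104), (371, 72), (372, 32), (377, 48), (378, 84), (380, 39), (381, 82), (382, 57), (384, 28)]
233 [(268, 61), (269, 70), (279, 42), (280, 103), (281, 69), (294, 57), (295, 51), (369, 33), (370, 65), (383, 82), (384, 79)]
239 [(268, 59), (269, 72), (270, 26), (279, 42), (280, 105), (281, 70), (369, 52), (370, 42)]
245 [(272, 63), (273, 68), (283, 26), (284, 50), (285, 47), (295, 28), (384, 105)]
251 [(272, 30), (273, 67), (274, 39), (281, 40), (282, 74), (283, 44), (295, 29), (356, 30), (384, 116)]
257 [(313, 118), (314, 89), (337, 74), (338, 133), (383, 118), (384, 89)]
263 [(315, 106), (316, 93), (337, 77), (338, 126)]
269 [(315, 119), (316, 89), (336, 72), (337, 132)]
```

Call:
jog_arm:
  moves: "0 0 0.3 3 -0.2; 0 0 0 3 0; 0 0 0 2.5 0; 0 0 0 1.5 0; 0 0 0 0.9 0"

```text
t: 15.5
position: [515.4, 119.2, 59.0]
orientation: [0.706, 0.708, -0.001, -0.0]
contact_force: [0.5, 0.8, 0.1]
finger_gap: 93.1
grasp_force: 0.0
```

Call:
jog_arm:
  moves: "255 0 0 0 0; 255 0 0 0 0; 255 0 0 0 0; 255 0 0 0 0; 255 0 0 0 0"

```text
t: 16.0
position: [516.3, 120.6, 61.0]
orientation: [0.706, 0.709, 0.001, 0.0]
contact_force: [0.7, 0.2, 0.2]
finger_gap: 57.8
grasp_force: 0.0
```

Call:
jog_arm:
  moves: "255 0 0 0 0; 255 0 0 0 0; 255 0 0 0 0"

```text
t: 16.3
position: [515.4, 120.5, 60.5]
orientation: [0.706, 0.709, -0.0, -0.0]
contact_force: [-1.2, 0.6, 2.4]
finger_gap: 41.9
grasp_force: 30.0
```

Call:
jog_arm:
  moves: "255 0 0 -0.5 0; 255 0 0 -0.7 0; 255 0 0 -1 0; 255 0 0 -1.5 0; 255 0 0 -1.5 0"

```text
t: 16.8
position: [516.1, 120.4, 113.9]
orientation: [0.706, 0.708, 0.0, 0.0]
contact_force: [0.6, 0.4, -0.4]
finger_gap: 41.4
grasp_force: 30.0
```

Call:
jog_arm:
  moves: "255 0 0 -2 0; 255 0 0 -2 0; 255 0 0 -1.5 0; 255 0 0 0 0; 255 0 0 0 0"

```text
t: 17.3
position: [515.8, 120.5, 167.9]
orientation: [0.706, 0.709, 0.0, 0.0]
contact_force: [-0.9, 0.3, 0.2]
finger_gap: 41.5
grasp_force: 30.0
```

```bash
python3 - <<'E'
from h import *
lane()
T=E0+28.5*by;print(T); plan([*T,160],8.45,7,255)
E
```

```text
t 17.3 pos [515.8 120.5 167.9] yaw 0.23 tilt [0.0008 0.0004] gap 41.5 F [-0.9  0.3  0.2] grip 29.987172782421112
lane -0.3 290.4 F -0.8 0.4
[ 554.6105 -138.5135]
255 -3.70 0.54 0.11 -1.17; 255 -3.71 0.46 0.11 -1.17; 255 -3.72 0.39 0.11 -1.17; 255 -3.73 0.31 0.11 -1.17; 255 -3.73 0.23 0.11 -1.17
255 -3.74 0.16 0.11 -1.17; 255 -3.74 0.08 0.11 -1.17
```

Call:
jog_arm:
  moves: "255 -3.7 0.5 0.1 -1.2; 255 -3.7 0.5 0.1 -1.2; 255 -3.7 0.4 0.1 -1.2; 255 -3.7 0.3 0.1 -1.2; 255 -3.7 0.2 0.1 -1.2"

```text
t: 17.8
position: [542.6, -64.8, 161.3]
orientation: [0.667, 0.745, -0.001, -0.001]
contact_force: [0.1, 0.2, -0.4]
finger_gap: 41.9
grasp_force: 30.0
```

Call:
jog_arm:
  moves: "255 -3.7 0.2 0.1 -1.1; 255 -3.7 0.1 0.1 -1.1; 255 0 0 0 0; 255 0 0 0 0; 255 0 0 0 0"

```text
t: 18.3
position: [554.6, -134.9, 159.5]
orientation: [0.653, 0.758, 0.0, -0.001]
contact_force: [0.3, 0.2, -0.4]
finger_gap: 41.8
grasp_force: 30.0
```

```bash
python3 - <<'E'
from h import *
lane()
c=cams.capture("wrist");np.save("w8.npy",c,allow_pickle=True)
z=telemetry.get_obs()['position'][2]-50.4
P=[]
g=c["color"].astype(int)
X=np.array([*(E0+36*by),z]);u,v=proj(c,X);print("pred face px",u,v)
for uu in(275,290,320,350,362):
    d=abs(np.diff(g[120:300,uu],axis=0)).sum(1);e=[(120+i+1,int(d[i])) for i in range(len(d)) if d[i]>50]
    print(uu,e)
for r in range(225,300,15):
    d=abs(np.diff(g[r,230:420],axis=0)).sum(1);print(r,[(230+i+1,int(d[i])) for i in range(len(d)) if d[i]>50])
E
```

```text
t 18.3 pos [ 554.6 -134.9  159.5] yaw 8.52 tilt [-0.0019  0.0018] gap 41.8 F [ 0.3  0.2 -0.4] grip 29.98737394809723
lane 0.5 32.1 F 0.4 0.1
pred face px 320.6493883702328 253.6782658758036
275 [(135, 61), (153, 347), (168, 240), (169, 210), (185, 94), (201, 60), (213, 96), (215, 100), (217, 66), (222, 168), (224, 54), (233, 60), (241, 61), (245, 85), (246, 78)]
290 [(125, 140), (126, 358), (141, 124), (142, 93), (143, 88), (144, 86), (179, 113), (180, 236), (194, 66), (195, 142), (196, 457), (205, 108), (206, 318), (207, 52), (211, 274), (212, 90), (219, 208), (220, 62), (224, 169), (225, 91), (239, 217)]
320 [(125, 81), (126, 53), (127, 56), (149, 193), (150, 243), (176, 66), (177, 353), (197, 69), (198, 120), (210, 324), (211, 208), (212, 108), (219, 335), (220, 80), (225, 186), (226, 63), (239, 74), (279, 86), (290, 121)]
350 [(125, 148), (126, 350), (128, 62), (142, 130), (143, 173), (144, 75), (179, 76), (180, 80), (181, 106), (182, 101), (194, 55), (195, 224), (196, 336), (205, 304), (206, 175), (211, 290), (212, 89), (219, 132), (220, 66), (225, 73), (230, 95), (231, 297), (2
[... 431 characters left out ...]
88, 205), (389, 63), (398, 405), (399, 263), (402, 57), (411, 105), (412, 98)]
240 [(257, 87), (258, 73), (275, 121), (276, 188), (280, 57), (363, 77), (365, 166), (366, 137), (387, 56), (388, 263), (389, 70), (397, 298), (398, 334), (399, 78), (402, 60), (410, 109), (411, 105)]
255 [(382, 105), (383, 92), (386, 55), (387, 266), (388, 69), (396, 204), (397, 405), (398, 128), (401, 63), (409, 111), (410, 108)]
270 [(390, 313), (391, 234), (395, 74), (396, 479), (397, 121), (403, 68), (404, 348), (405, 125), (406, 217), (407, 265), (408, 89), (409, 125)]
285 [(240, 51), (269, 52), (270, 121), (271, 54), (307, 59), (334, 69), (370, 63), (371, 118), (372, 56), (401, 121), (403, 362), (404, 235)]
```

```bash
python3 - <<'E'
from h import *
c=np.load("w8.npy",allow_pickle=True).item();g=c["color"].astype(int)
for uu in(262,268,370,374,377,380):
    print(uu,[(r,g[r,uu].sum()//3) for r in range(234,275,1)][::2])
z=159.5-50.4
for v in(239.5,245.5):
    P=onz(c,375,v,z)[:2];print(v,(P-E0)@bx,(P-E0)@by)
P=onz(c,382.5,255,z)[:2];print((P-E0)@bx)
for v in (219.5,225):
    P=onz(c,300,v,35)[:2];print("pad",v,(P-E0)@by)
E
```

```text
262 [(234, np.int64(133)), (236, np.int64(134)), (238, np.int64(133)), (240, np.int64(134)), (242, np.int64(134)), (244, np.int64(135)), (246, np.int64(54)), (248, np.int64(49)), (250, np.int64(52)), (252, np.int64(52)), (254, np.int64(52)), (256, np.int64(51)), (258, np.int64(52)), (260, np.int64(51)), (262, np.int64(51)), (264, np.int64(51)), (266, np.int64(52)), (268, np.int64(59)), (270, np.int64(58)), (272, np.int64(58)), (274, np.int64(57))]
268 [(234, np.int64(133)), (236, np.int64(133)), (238, np.int64(133)), (240, np.int64(134)), (242, np.int64(134)), (244, np.int64(136)), (246, np.int64(55)), (248, np.int64(51)), (250, np.int64(51)), (252, np.int64(51)), (254, np.int64(52)), (256, np.int64(52)), (258, np.int64(51)), (260, np.int64(52)), (262, np.int64(51)), (264, np.int64(52)), (266, np.int64(52)), (268, np.int64(58)), (270, np.int64(58)), (272, np.int64(56)), (274, np.int64(82))]
370 [(234, np.int64(131)), (236, np.int64(131)), (238, np.int64(130)), (240, np.int64(130)), (242, np.int64(130)), (244, np.int64(132)), (246, np.int64(79)), (248, np.int64(50)), (250, np.int64(52
[... 1073 characters left out ...]
), (268, np.int64(58)), (270, np.int64(58)), (272, np.int64(58)), (274, np.int64(59))]
380 [(234, np.int64(133)), (236, np.int64(133)), (238, np.int64(133)), (240, np.int64(133)), (242, np.int64(132)), (244, np.int64(134)), (246, np.int64(135)), (248, np.int64(118)), (250, np.int64(77)), (252, np.int64(48)), (254, np.int64(50)), (256, np.int64(51)), (258, np.int64(51)), (260, np.int64(52)), (262, np.int64(51)), (264, np.int64(52)), (266, np.int64(53)), (268, np.int64(58)), (270, np.int64(58)), (272, np.int64(58)), (274, np.int64(55))]
239.5 32.41255970221688 44.776276177132885
245.5 32.549266372002386 41.06785532650527
37.289002418485616
pad 219.5 42.15620844107104
pad 225 37.717362238750994
```

Call:
jog_arm:
  moves: "255 -0.45 0 1 0; 255 0 0 0.5 0; 255 0 0 0 0; 255 0 0 0 0; 255 0 0 0 0"

```text
t: 18.85
position: [555.8, -141.0, 145.5]
orientation: [0.653, 0.757, 0.0, 0.0]
contact_force: [0.5, -0.3, -0.7]
finger_gap: 41.5
grasp_force: 30.0
```

```bash
python3 - <<'E'
from h import *
lane()
c=cams.capture("wrist");g=c["color"].astype(int);lane()
z=telemetry.get_obs()['position'][2]-50.4
for uu in(262,267,370,375):
    a=g[230:275,uu].sum(1)/3; i=np.where((a[:-1]>92)&(a[1:]<=92))[0]
    for j in i:
        v=230+j+.5+(a[j]-92)/(a[j]-a[j+1])
        P=onz(c,uu+.5,v,z)[:2];print(uu,v.round(1),"face",((P-E0)@bx).round(1),((P-E0)@by).round(1))
E
```

```text
t 18.85 pos [ 555.8 -141.   145.5] yaw 8.44 tilt [ 0.0003 -0.0001] gap 41.5 F [ 0.5 -0.3 -0.7] grip 29.98722106218338
lane 0.8 25.8 F 0.5 -0.4
t 18.9 pos [ 555.9 -141.1  145.5] yaw 8.43 tilt [ 0.0004 -0.0001] gap 41.9 F [ 0.1 -0.8 -0.7] grip 29.987224638462067
lane 0.9 25.8 F -0.1 -0.8
262 245.6 face -34.4 34.7
267 245.5 face -31.4 34.7
370 246.2 face 30.3 34.2
375 246.2 face 33.3 34.2
```

Call:
jog_arm:
  moves: "255 0.18 0 0 -0.3; 255 0 0 1 0; 255 0 0 1 0; 255 0 0 0 0; 255 0 0 0 0"

```text
t: 19.4
position: [555.0, -139.3, 124.7]
orientation: [0.651, 0.759, -0.0, -0.001]
contact_force: [0.2, -0.7, -1.3]
finger_gap: 41.6
grasp_force: 30.0
```

```bash
python3 -c "
from h import *
lane()"
```

```text
t 19.4 pos [ 555.  -139.3  124.7] yaw 8.71 tilt [-0.0015  0.0002] gap 41.6 F [ 0.2 -0.7 -1.3] grip 29.987141489982605
lane 0.3 27.6 F 0.1 -0.7
```

Call:
jog_arm:
  moves: "255 0 0 1 0; 255 0 0 1 0; 255 0 0 0.8 0; 255 0 0 0 0; 255 0 0 0 0"

```text
t: 19.9
position: [555.2, -139.4, 97.0]
orientation: [0.651, 0.759, -0.0, -0.0]
contact_force: [0.2, 0.2, -0.8]
finger_gap: 42.4
grasp_force: 30.0
```

Call:
jog_arm:
  moves: "255 0 0 0.4 0; 255 0 0 0.3 0; 255 0 0 0 0; 255 0 0 0 0"

```text
t: 20.3
position: [555.4, -139.4, 90.4]
orientation: [0.651, 0.759, -0.0, 0.0]
contact_force: [-0.2, -0.6, -0.0]
finger_gap: 41.7
grasp_force: 30.0
```

```bash
python3 -c "
from h import *
lane()"
```

```text
t 20.3 pos [ 555.4 -139.4   90.4] yaw 8.72 tilt [ 0. -0.] gap 41.7 F [-0.2 -0.6 -0. ] grip 29.987184405326843
lane 0.7 27.5 F -0.3 -0.5
```

Call:
jog_arm:
  moves: "255 0 0 0.3 0; 255 0 0 0.3 0; 255 0 0 0 0"

```text
t: 20.6
position: [555.0, -139.2, 83.8]
orientation: [0.651, 0.759, -0.0, -0.001]
contact_force: [0.5, -0.1, -1.3]
finger_gap: 41.7
grasp_force: 30.0
```

Call:
jog_arm:
  moves: "255 0 0 0.3 0; 255 0 0 0.2 0; 255 0 0 0 0"

```text
t: 20.9
position: [555.1, -139.3, 79.0]
orientation: [0.651, 0.759, -0.0, -0.0]
contact_force: [-0.1, -0.6, -0.0]
finger_gap: 42.1
grasp_force: 30.0
```

Call:
jog_arm:
  moves: "255 0 0 0.3 0; 255 0 0 0.2 0; 255 0 0 0 0"

```text
t: 21.2
position: [555.2, -139.3, 74.0]
orientation: [0.651, 0.759, -0.0, -0.0]
contact_force: [0.5, -0.0, -0.9]
finger_gap: 41.8
grasp_force: 30.0
```

Free of contact in the gap; continue to the bed.

Call:
jog_arm:
  moves: "255 0 0 0.3 0; 255 0 0 0.3 0; 255 0 0 0.2 0; 255 0 0 0 0"

```text
t: 21.6
position: [555.1, -139.3, 65.9]
orientation: [0.651, 0.759, -0.0, -0.0]
contact_force: [-0.4, -0.2, -0.1]
finger_gap: 41.7
grasp_force: 30.0
```

Call:
jog_arm:
  moves: "255 0 0 0.2 0; 255 0 0 0.1 0; 255 0 0 0 0"

```text
t: 21.9
position: [555.3, -139.3, 63.2]
orientation: [0.651, 0.759, -0.0, -0.0]
contact_force: [1.1, 0.9, -0.2]
finger_gap: 41.8
grasp_force: 30.0
```

Call:
jog_arm:
  moves: "255 0 0 0.1 0; 255 0 0 0 0"

```text
t: 22.1
position: [555.5, -139.5, 62.5]
orientation: [0.651, 0.759, 0.0, 0.0]
contact_force: [-0.1, -0.0, 0.8]
finger_gap: 41.5
grasp_force: 30.0
```

Call:
jog_arm:
  moves: "255 0 0 0.07 0; 255 0 0 0 0"

```text
t: 22.3
position: [555.5, -139.5, 62.5]
orientation: [0.651, 0.759, 0.0, 0.0]
contact_force: [-1.1, 0.1, 5.0]
finger_gap: 41.6
grasp_force: 30.0
```

Call:
jog_arm:
  moves: "0 0 0 0 0; 0 0 0 0 0; 0 0 0 0 0; 0 0 0 0 0; 0 0 0 0 0"

```text
t: 22.8
position: [555.3, -139.3, 61.5]
orientation: [0.651, 0.759, -0.0, -0.0]
contact_force: [-0.1, -0.4, -0.1]
finger_gap: 77.3
grasp_force: 0.0
```

Call:
jog_arm:
  moves: "0 0 0 -1 0; 0 0 0 -2 0; 0 0 0 -3 0; 0 0 0 -3 0; 0 0 0 -3 0"

```text
t: 23.3
position: [555.3, -139.4, 183.5]
orientation: [0.651, 0.759, 0.0, 0.0]
contact_force: [0.7, -0.8, 0.7]
finger_gap: 92.9
grasp_force: 0.0
```

Call:
jog_arm:
  moves: "0 0 0 -3 0; 0 0 0 0 0; 0 0 0 0 0"

```text
t: 23.6
position: [555.5, -139.4, 212.6]
orientation: [0.651, 0.759, 0.0, 0.001]
contact_force: [0.2, -0.1, -0.7]
finger_gap: 93.2
grasp_force: 0.0
```

```bash
python3 - <<'E'
from h import *
lane()
for n in("wrist","top","scene"):
    c=cams.capture(n);np.save(n+"9.npy",c,allow_pickle=True)
    for k in "packer15_mid packer20_mid packer10_mid packer30_mid knob lever_pivot".split():
        print(n,k,[(np.round(r['location'],0).tolist(),round(r['conf'],2)) for r in spot_point(n,k)[:3]])
print("expect 20",E0+10*by,"15",E0+28*by)
E
```

```text
t 23.6 pos [ 555.5 -139.4  212.6] yaw 8.72 tilt [ 0.0016 -0.0001] gap 93.2 F [ 0.2 -0.1 -0.7] grip 0.0
lane 0.7 27.5 F 0.2 -0.2
wrist packer15_mid [([556.0, -140.0, 50.0], 0.86)]
wrist packer20_mid [([545.0, -78.0, 65.0], 0.46)]
wrist packer10_mid []
wrist packer30_mid []
wrist knob [([525.0, 2.0, 67.0], 0.6), ([669.0, -186.0, 29.0], 0.51)]
wrist lever_pivot []
top packer15_mid []
top packer20_mid [([692.0, 260.0, 35.0], 0.86)]
top packer10_mid [([511.0, 170.0, 42.0], 0.73), ([416.0, 39.0, 41.0], 0.6), ([380.0, 225.0, 40.0], 0.44)]
top packer30_mid [([519.0, 272.0, 47.0], 0.6), ([578.0, -274.0, 14.0], 0.16)]
top knob [([525.0, 3.0, 72.0], 0.87)]
top lever_pivot [([548.0, -80.0, 70.0], 0.93)]
scene packer15_mid [([553.0, -137.0, 51.0], 0.5), ([517.0, 272.0, 48.0], 0.23)]
scene packer20_mid [([692.0, 259.0, 37.0], 0.78), ([553.0, -154.0, 50.0], 0.58)]
scene packer10_mid [([383.0, 227.0, 36.0], 0.96), ([519.0, 168.0, 49.0], 0.83), ([419.0, 35.0, 34.0], 0.65)]
scene packer30_mid [([518.0, 273.0, 46.0], 0.87)]
scene knob [([526.0, 0.0, 70.0], 0.77)]
scene lever_pivot [([550.0, -79.0, 67.0], 0.72)]
expect 20 [ 557.33 -156.81] 15 [ 554.684 -139.008]
```

```bash
python3 - <<'E'
from h import *
print(np.round(telemetry.get_obs()['joint_positions'],2))
plan([525.4,1.5,130],13.9,5,0)
E
```

```text
[ 0.    0.51  0.32  1.67 -0.19  0.99  0.54]
0 2.88 -0.17 1.63 -1.04; 0 2.88 -0.11 1.63 -1.04; 0 2.88 -0.06 1.63 -1.04; 0 2.88 -0.01 1.63 -1.04; 0 2.88 0.04 1.63 -1.04
```

Call:
jog_arm:
  moves: "0 2.9 -0.2 1.6 -1; 0 2.9 -0.1 1.6 -1; 0 2.9 0 1.6 -1; 0 2.9 0 1.6 -1; 0 2.8 0 1.6 -1"

```text
t: 25.15
position: [525.6, 2.9, 131.3]
orientation: [0.617, 0.787, 0.0, 0.0]
contact_force: [0.2, 0.9, 0.9]
finger_gap: 93.2
grasp_force: 0.0
```

Call:
jog_arm:
  moves: "0 0 0 0 0; 0 0 0 0 0"

```text
t: 25.35
position: [525.8, 1.8, 131.6]
orientation: [0.617, 0.787, -0.0, 0.0]
contact_force: [-0.6, -0.5, -0.5]
finger_gap: 92.7
grasp_force: 0.0
```

```bash
python3 - <<'E'
from h import *
st();c=cams.capture("wrist")
print([(np.round(r['location'],0).tolist(),round(r['conf'],2)) for r in spot_point("wrist","knob")+find_in("wrist","knob")])
g=c["color"]; print([proj(c,[525.4+a*11,1.5+b*11,90]).round().tolist() for a,b in((-1,0),(1,0),(0,1),(0,-1))])
u,v=proj(c,[525.4,1.5,90]).astype(int)
gg=g.astype(int).sum(2)//3
print(gg[v,u-30:u+30:2]);print(gg[v-30:v+30:2,u])
plan([525.4,1.5,62],13.9,4,0)
E
```

```text
t 25.35 pos [525.8   1.8 131.6] yaw 13.79 tilt [-0.0001 -0.0005] gap 92.7 F [-0.6 -0.5 -0.5] grip 0.0
[([528.0, 5.0, 71.0], 0.76), ([530.0, -31.0, 52.0], 0.72), ([541.0, -62.0, 10.0], 0.31)]
[[302.0, 260.0], [339.0, 269.0], [325.0, 247.0], [316.0, 282.0]]
[72 71 72 72 72 72 56 15 19 19 18 19 20 19 20 19 19 18 19 20 33 21 20 16
 55 73 72 72 72 71]
[ 18  16  15  15  18  17  21  47  69  29  21  20  19  18  21  19  19  17
  30  19  19  18  24 161 207 203 202 201 200 200]
0 0.05 -0.02 1.76 -0.08; 0 0.05 -0.02 1.76 -0.08; 0 0.05 -0.02 1.76 -0.08; 0 0.05 -0.02 1.76 -0.08
```

Call:
jog_arm:
  moves: "0 0 0 2 0; 0 0 0 2 0; 0 0 0 1.8 0; 0 0 0 1.1 0; 0 0 0 0 0"

```text
t: 26.0
position: [525.2, 0.6, 61.8]
orientation: [0.618, 0.786, -0.001, -0.001]
contact_force: [-1.1, 0.2, 0.1]
finger_gap: 93.0
grasp_force: 0.0
```

Call:
jog_arm:
  moves: "255 0 0 0 0; 255 0 0 0 0; 255 0 0 0 0; 255 0 0 0 0; 255 0 0 0 0"

```text
t: 26.5
position: [525.9, 1.7, 63.0]
orientation: [0.618, 0.787, 0.0, 0.0]
contact_force: [0.1, 0.0, -0.7]
finger_gap: 57.6
grasp_force: 0.0
```

Call:
jog_arm:
  moves: "255 0 0 0 0; 255 0 0 0 0; 255 0 0 0 0; 255 0 0 0 0; 255 0 0 0 0"

```text
t: 27.0
position: [525.8, 1.6, 62.6]
orientation: [0.618, 0.787, 0.0, 0.0]
contact_force: [1.0, 0.4, -0.3]
finger_gap: 21.3
grasp_force: 30.0
```

Call:
jog_arm:
  moves: "255 -0.03 -0.74 0 -5; 255 -0.03 -0.74 0 -5; 255 -0.03 -0.74 0 -5; 255 0 0 0 0"

```text
t: 27.4
position: [504.6, -6.9, 62.6]
orientation: [0.51, 0.86, -0.0, -0.0]
contact_force: [0.8, -1.2, -0.4]
finger_gap: 21.1
grasp_force: 30.0
```

Call:
jog_arm:
  moves: "255 -0.03 -0.74 0 -5; 255 -0.03 -0.74 0 -5; 255 -0.03 -0.74 0 -5; 255 0 0 0 0"

```text
t: 27.8
position: [487.2, -20.1, 62.6]
orientation: [0.394, 0.919, -0.0, 0.0]
contact_force: [0.6, -1.6, -2.1]
finger_gap: 21.3
grasp_force: 30.0
```

```bash
python3 - <<'E'
from h import *
st();o=telemetry.get_obs();p=np.array(o['position'])[:2]
for piv in((548,-80),(546.1,-81.4)):
    d=p-piv;print(np.hypot(*d),np.degrees(np.arctan2(-d[0],d[1]))-8.45)
E
```

```text
t 27.8 pos [487.2 -20.1  62.6] yaw 43.63 tilt [ 0.0003 -0.0004] gap 21.3 F [ 0.6 -1.6 -2.1] grip 29.99875098466873
85.35815761577454 36.93990720867309
85.02069314917992 35.368845413832645
```

Tracks the arc well; about 49° left.

Call:
jog_arm:
  moves: "255 -0.03 -0.74 0 -5; 255 -0.03 -0.74 0 -5; 255 -0.03 -0.74 0 -5; 255 0 0 0 0"

```text
t: 28.2
position: [473.9, -37.2, 62.6]
orientation: [0.271, 0.963, -0.0, 0.001]
contact_force: [2.3, -1.1, -3.1]
finger_gap: 21.6
grasp_force: 30.0
```

Call:
jog_arm:
  moves: "255 -0.03 -0.74 0 -5; 255 -0.03 -0.74 0 -5; 255 -0.03 -0.74 0 -5; 255 0 0 0 0"

```text
t: 28.6
position: [465.4, -57.3, 62.6]
orientation: [0.143, 0.99, 0.0, 0.001]
contact_force: [3.6, -1.3, -4.6]
finger_gap: 21.3
grasp_force: 30.0
```

```bash
python3 - <<'E'
from h import *
st();o=telemetry.get_obs();p=np.array(o['position'])[:2]
for piv in((548,-80),(546.1,-81.4)):
    d=p-piv;print(np.hypot(*d),np.degrees(np.arctan2(-d[0],d[1]))-8.45)
E
```

```text
t 28.6 pos [465.4 -57.3  62.6] yaw 73.52 tilt [ 0.0019 -0.0002] gap 21.3 F [ 3.6 -1.3 -4.6] grip 29.99825119972229
85.6683584894797 66.17902375677018
84.22781411254009 64.91804852839752
```

Call:
jog_arm:
  moves: "255 -0.03 -0.74 0 -5; 255 -0.03 -0.74 0 -5; 255 -0.03 -0.74 0 -5; 255 0 0 0 0"

```text
t: 29.0
position: [462.3, -78.8, 62.6]
orientation: [0.013, 1.0, 0.0, 0.001]
contact_force: [3.8, -0.5, -5.9]
finger_gap: 21.4
grasp_force: 30.0
```

Call:
jog_arm:
  moves: "255 -0.01 -0.37 0 -2.5; 255 0 0 0 0"

```text
t: 29.2
position: [462.4, -81.8, 62.7]
orientation: [-0.009, 1.0, 0.0, 0.001]
contact_force: [5.5, 0.9, -5.9]
finger_gap: 21.2
grasp_force: 30.0
```

Call:
jog_arm:
  moves: "255 -0.01 -0.3 0 -2; 255 0 0 0 0"

```text
t: 29.4
position: [462.5, -84.7, 62.7]
orientation: [-0.027, 1.0, 0.0, 0.001]
contact_force: [4.9, 1.1, -6.5]
finger_gap: 21.0
grasp_force: 30.0
```

```bash
python3 - <<'E'
from h import *
st();o=telemetry.get_obs();p=np.array(o['position'])[:2]
for piv in((548,-80),(546.1,-81.4)):
    d=p-piv;print(np.hypot(*d),np.degrees(np.arctan2(-d[0],d[1]))-8.45)
E
```

```text
t 29.4 pos [462.5 -84.7  62.7] yaw 93.1 tilt [0.0028 0.0006] gap 21.0 F [ 4.9  1.1 -6.5] grip 29.998258352279663
85.6345605877148 84.72271827231019
83.66997497186495 83.83746637523488
```

Call:
jog_arm:
  moves: "255 0 -0.15 0 -1; 255 0 -0.15 0 0; 255 0 0 0 0"

```text
t: 29.7
position: [462.6, -86.2, 62.7]
orientation: [-0.036, 0.999, 0.001, 0.001]
contact_force: [4.4, 3.7, -7.3]
finger_gap: 21.6
grasp_force: 30.0
```

Call:
jog_arm:
  moves: "255 0 -0.15 0 0; 255 0 0 0 0"

```text
t: 29.9
position: [462.6, -86.2, 62.7]
orientation: [-0.037, 0.999, 0.002, 0.001]
contact_force: [4.3, 6.3, -6.1]
finger_gap: 21.5
grasp_force: 30.0
```

Call:
jog_arm:
  moves: "0 0 0.1 0 0; 0 0 0 0 0; 0 0 0 0 0; 0 0 0 0 0; 0 0 0 0 0"

```text
t: 30.4
position: [460.7, -89.4, 62.7]
orientation: [-0.036, 0.999, -0.0, -0.0]
contact_force: [-1.0, -0.4, 0.9]
finger_gap: 56.7
grasp_force: 0.0
```

Call:
jog_arm:
  moves: "0 0 0 -2 0; 0 0 0 -4 0; 0 0 0 -4 0; 0 0 0 -4 0; 0 0 0 0 0"

```text
t: 30.9
position: [464.4, -89.4, 207.6]
orientation: [-0.036, 0.999, -0.001, 0.005]
contact_force: [0.8, 0.2, -0.3]
finger_gap: 92.1
grasp_force: 0.0
```

```bash
python3 - <<'E'
from h import *
st()
for n in("wrist","top","scene"):
    c=cams.capture(n)
    for k in "packer15_mid packer20_mid packer10_mid packer30_mid knob pad_face blank_a_end".split():
        print(n,k,[(np.round(r['location'],0).tolist(),round(r['conf'],2)) for r in spot_point(n,k)[:3]])
E
```

```text
t 30.9 pos [464.4 -89.4 207.6] yaw 94.16 tilt [ 0.0109 -0.0022] gap 92.1 F [ 0.8  0.2 -0.3] grip 0.0
wrist packer15_mid [([558.0, -139.0, 49.0], 0.72)]
wrist packer20_mid [([557.0, -154.0, 46.0], 0.95)]
wrist packer10_mid [([421.0, 37.0, 39.0], 0.89), ([516.0, 167.0, 48.0], 0.77)]
wrist packer30_mid [([546.0, -76.0, 66.0], 0.37)]
wrist knob [([463.0, -88.0, 69.0], 0.84)]
wrist pad_face [([552.0, -133.0, 12.0], 0.92)]
wrist blank_a_end [([562.0, -162.0, 29.0], 0.86)]
top packer15_mid [([552.0, -141.0, 51.0], 0.39)]
top packer20_mid [([695.0, 260.0, 34.0], 0.72), ([550.0, -81.0, 69.0], 0.66), ([559.0, -155.0, 47.0], 0.63)]
top packer10_mid [([513.0, 170.0, 42.0], 0.57), ([415.0, 39.0, 39.0], 0.55), ([383.0, 226.0, 39.0], 0.4)]
top packer30_mid [([518.0, 268.0, 47.0], 0.75)]
top knob []
top pad_face []
top blank_a_end [([558.0, -165.0, 27.0], 0.82)]
scene packer15_mid [([575.0, -506.0, -0.0], 0.7), ([557.0, -137.0, 50.0], 0.67)]
scene packer20_mid [([692.0, 257.0, 40.0], 0.83), ([555.0, -156.0, 52.0], 0.62)]
scene packer10_mid [([383.0, 227.0, 35.0], 0.65), ([417.0, 36.0, 35.0], 0.63), ([516.0, 168.0, 50.0], 0.51)]
scene packer30_mid [([518.0, 269.0, 48.0], 0.95), ([644.0, -46.0, 29.0], 0.23)]
scene knob [([460.0, -86.0, 71.0], 0.77)]
scene pad_face [([556.0, -134.0, 12.0], 0.4)]
scene blank_a_end [([558.0, -170.0, 28.0], 0.85)]
```

```bash
python3 -c "
from h import *
print(hand_in())"
```

```text
the job is handed in; nothing more can be done
None
```

The job is handed in, though the verdict was not reported: packers 20 and 15 stand in the gap against the 110 mm blank, the lever is swung to its stop, and packers 10 and 30 are still in the clip strip. Positions agree with the last camera readings, but I did not measure the clamping force.

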